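# Turn a blind spacer over and hold it hole-up for gauging

### The job

The spool-shaped steel-and-brass blind spacer lies in the green V-cradle with its one blind hole turned sideways or underneath. Turn it over, with as many partial turns as it needs, until the hole faces straight up, and finish while holding it still in the gripper that way, lifted well clear of the cradle (at least a hand's breadth, some 8 cm, above where it lay), ready for the thread depth gauge. Leave the mandrel, bumper ring, torch and gauge where they are.

Things in the scene. Friction and masses are not known exactly. Their poses are not given: they have to be found in the camera images.
- spacer_center (a point): Centre of the loose blind spacer, a 0.3 to 0.5 kg spool 50 mm long: two plain round steel flanges (diameter 44 mm, 11 mm thick) on a square brass waist 28 x 28 mm. z = the spool's long axis, level at the start; y points out of the hole's mouth. Its flat end faces, 50 mm apart, are free: it can be gripped from above across them, and turned about z. Laid back in the V it stays at any angle.
- spacer_hole (a point): Middle of the blind hole's mouth, 14 mm from the spacer's centre along its y axis (same axes): hole up = y up. The dark hole, 16 mm wide and 18 mm deep, is in the middle of one of the brass waist's four flats; the other three are plain. At the start it faces anywhere from sideways, on either side, to straight down.
- cradle: Fixed green V-cradle on a dark steel foot (110 x 90 x 14 mm). Origin under the foot's centre, on the shelf. y points up, z is level along the trough, x level across it. The spacer's axis lies 85 mm above the origin when it rests in the V. The V is 44 mm long (3 mm short of the spacer's ends), reaches 30 mm to either side, and its upper edges are 6 mm below the spacer's axis.
- mandrel_center (a point): Blue steel drift mandrel standing upright, 44 mm in diameter at the foot, 95 mm high; point 45 mm above the shelf on its axis. Leave alone.
- bumper_center (a point): Red rubber bumper ring lying flat, 68 mm outside, 34 mm inside, 18 mm high; point at its centre. Leave alone.
- torch_center (a point): Silver torch lying on its side, 152 mm long along its x axis, 36 mm high; point at its middle. Leave alone.
- gauge_center (a point): Brass-handled thread depth gauge lying flat: steel crossbar 80 mm along its y axis, probe 60 mm to its +x, brass handle 70 mm to its -x, 20 mm high; point at the middle of the crossbar. Leave alone.

How it is judged:
By the outcome, as a careful person would: the job done as asked, in the order asked, and still so for the second after the job is handed in, while the arm keeps its last pose, push and grip.
It also fails if it takes over 54 s, if anything falls off the work surface, if the arm or the gripper's body presses on something with over 40 N, if the wrist force passes 120 N, or if a joint passes its speed limit or range.

### The arm

A 6-joint arm with a two-finger parallel gripper is mounted at the origin on the work surface. World frame = base frame: x ahead of the robot, y to its left, z up, the work surface at z = 0. Lengths are in m, angles in rad, forces in N, time in s.
With the tool pointing down it reaches from about 0.35 to 0.775 m from the base axis. Payload 5.5 kg.
Tool frame: the origin (TCP) lies midway between the tips of the shut fingers; the grasp point (between the pads) lies 19 mm behind it (env.tcp_to_grasp is the distance from the TCP to the grasp point, in m); z points along the fingers, y is the direction in which the jaws open and shut (so a half turn about z gives the same grasp; the last joint's range is limited). The gripper opens to 85 mm and grips with 20 to 120 N. Pads are 22 mm wide; open, the fingers measure 114 mm over their backs; the gripper's body (76 mm by 85 mm) begins 54 mm behind the grasp point. The pads swing forward as they close: fully open they stand 13 mm farther back than shut.
Start: joints at [0.992, 0.313, 0.046, 1.304, 0, 1.431], TCP at [0.244, 0.521, 0.231] pointing down, gripper open.
Joint ranges: [-2.76, 2.76], [-0.86, 1.69], [-1.03, 1.26], [-2.2, 2.34], [-1.47, 1.5], [-3.14, 3.14]. Speed limits (rad/s): [2.57, 2.57, 3.14, 3.14, 3.14, 3.14].

### API

Orientations are given as a unit quaternion [w, x, y, z].
In Python, from workcell import get_state, viewer, hand_in, finder, env gives the robot as it stands.
- The arm moves only by the tool arm_command, never from a script. Its argument "motion" is a list of rows, each an object of numbers: "x", "y", "z": the shift along the tool's x, y, z in mm; "rx", "ry", "rz": the turn, a rotation vector about the tool's x, y, z in degrees; "hand": the closure, from -1 (fully open) to 1 (shut). A call has 1 to 10 rows; each row is the pose to reach, as a shift and turn from the pose commanded when the call began, along the tool's axes at that moment; what a row does not reach only later rows make up. A row lasts 1/8 s, in which the tool goes at most 62.5 mm and 10.7 degrees, less where a joint would pass 70% of its speed; a pose out of reach is approached as far as the arm can. A call with a gripper value outside its range is refused whole. The fingers move at their own pace and stop on an object; "force" is the grip in N (left out, the last holds). Time passes only in rows, so rows that repeat a pose let the fingers close. It gives the time, the measured TCP pose, the force and the opening at its end, in the units of the state.
- get_state(): the state, without advancing time (a new reading comes with each control period).
- viewer.read_camera(name): name is "scene" or "top" or "wrist"; returns a dict with "image" (420x560x3 uint8, red, green, blue), "z_map" (420x560 float32, m along the optical axis (not along the pixel's ray), 0 where there is no reading), "intrinsics" (3x3 intrinsics, pixels), "k1" (the pictures are not rectified: a ray, as slopes to the right and down, at radius r is drawn at 1 + k1 r^2 times it, then the intrinsics apply), "rvec" (rotation vector, rad) and "tvec" (3), from world to camera coordinates, as OpenCV has them. Camera axes: x right, y down, z forward; pixel columns grow to the right and rows downward; lengths in m; the calibration is good to about 2 mm. A picture is of the moment at which its call begins.
- hand_in(): hands the job in, once; it reports no verdict.
Trained networks look in a picture, given as the dict that the camera call returned (one of the last four; its "shot" number tells which), for a name from the list of things; names that differ only in an ending like _2 or _b are one class to them, and where a whole thing is asked for, a point or a joint stands for the part that bears it (a point fixed in the world has none). Each returns a list of dicts, best first, with "score" (0 to 1); they miss things now and then, are a little off and sometimes report something else, mostly with a low value. They report only what shows in the picture. A call takes as long as a camera call.
- finder.find_in(picture, query): "at" ([column, row] in pixels, amid what is visible of it).
- finder.masks_of(picture, query): "region" (420x560 bool, what is visible of it) and "at" ([column, row] in pixels, amid what is visible of it).
The state is a dict: "clock": time; "joint_pos": joint angles; "qvel": joint speeds; "tau": joint torques, N m; "tcp_pos": TCP position; "orientation": TCP orientation; "wrist_force": force on the tool from outside, world axes, zero at the start; "ft_torque": the same for the moment, N m; "finger_gap": finger opening in m.
Only numpy, scipy, OpenCV 4.12 (cv2) and the standard library are available. Lean on these libraries where they do the work, as an engineer would, in place of code of your own. Each camera call takes 0.05 s, during which the arm holds its last target.

## Working session

There is one attempt and no reset: what is moved stays moved. The work goes in short steps, Python scripts to look and compute and a tool call to move; the robot and the scene stay as the last step left them, time stands still between calls to the robot, and variables do not carry over. Pictures are saved under pics/ and viewed, and the job is handed in when it is done.

Besides the shell and the picture viewer there is one more tool, called after "Emit:" by a JSON object that holds its "fn" and its "kwargs", one argument or row to a line. arm_command: Moves the arm, as the interface text tells. Its arguments: {"type":"object","properties":{"motion":{"type":"array","items":{"type":"object","properties":{"x":{"type":"number"},"y":{"type":"number"},"z":{"type":"number"},"rx":{"type":"number"},"ry":{"type":"number"},"rz":{"type":"number"},"hand":{"type":"number"}}}},"force":{"type":"number"}},"required":["motion"]}

```bash
ls; mkdir -p pics; cat > h.py <<'E'
import numpy as np, cv2
from scipy.spatial.transform import Rotation as R
from workcell import get_state, viewer, hand_in, finder, env
def save(p,name): cv2.imwrite(f'pics/{name}.png',cv2.cvtColor(p['image'],cv2.COLOR_RGB2BGR))
def cam(p):
    Rm=cv2.Rodrigues(np.array(p['rvec'],float))[0]; return Rm,np.array(p['tvec'],float).ravel()
def worldmap(p):
    K=np.array(p['intrinsics']);H,W=p['z_map'].shape
    u,v=np.meshgrid(np.arange(W),np.arange(H))
    xd=(u-K[0,2])/K[0,0]; yd=(v-K[1,2])/K[1,1]
    x,y=xd.copy(),yd.copy()
    for _ in range(10):
        f=1+p['k1']*(x*x+y*y); x=xd/f;y=yd/f
    Z=p['z_map']; P=np.stack([x*Z,y*Z,Z],-1)
    Rm,t=cam(p)
    w=(P-t)@Rm
    w[Z<=0]=np.nan
    return w
def proj(p,X):
    Rm,t=cam(p);K=np.array(p['intrinsics']);c=np.atleast_2d(X)@Rm.T+t
    x=c[:,0]/c[:,2];y=c[:,1]/c[:,2];f=1+p['k1']*(x*x+y*y)
    return np.stack([K[0,0]*x*f+K[0,2],K[1,1]*y*f+K[1,2]],-1)
def q2R(q): return R.from_quat([q[1],q[2],q[3],q[0]])
E
python3 - <<'E'
from h import *
s=get_state(); print(s); print(env.tcp_to_grasp)
for n in ['scene','top','wrist']:
    p=viewer.read_camera(n); save(p,n+'0'); np.savez(f'{n}0.npz',**{k:v for k,v in p.items()})
    for q in ['spacer_center','spacer_hole','cradle','mandrel_center','bumper_center','torch_center','gauge_center']:
        w=worldmap(p)
        for d in finder.masks_of(p,q)[:2]:
            c=w[d['region']]; print(n,q,round(d['score'],2),np.round(d['at']),d['region'].sum(),np.round(np.nanmedian(c,0),3),np.round(np.nanmin(c,0),3),np.round(np.nanmax(c,0),3))
E
```

```text
pics
{'clock': 0.0, 'joint_pos': array([9.92399074e-01, 3.14022357e-01, 4.49763179e-02, 1.30361168e+00,
       2.41723636e-05, 1.43117513e+00]), 'qvel': array([ 4.92834365e-05,  1.52873561e-03,  7.36490887e-04, -1.84326450e-03,
       -1.63470304e-04,  2.32902794e-04]), 'tau': array([ 1.98333632e-04, -4.80627322e+01,  2.98532063e+01,  1.89911155e-02,
       -5.60262833e-05,  1.08480512e-05]), 'tcp_pos': array([0.24400626, 0.5200887 , 0.2303953 ]), 'orientation': array([-3.38312719e-04,  2.17632276e-01,  9.76030392e-01, -8.67113485e-04]), 'wrist_force': array([ 0.49730674, -0.6872927 , -0.11990657]), 'ft_torque': array([ 0.04592616, -0.03582136,  0.01108249]), 'finger_gap': 0.08573392444413117}
0.0187
scene spacer_center 0.7 [302. 179.] 289 [0.515 0.064 0.096] [ 0.362  0.041 -0.002] [0.532 0.157 0.111]
scene spacer_hole 0.54 [305. 177.] 319 [0.515 0.063 0.095] [ 0.355  0.04  -0.002] [0.532 0.186 0.111]
scene cradle 0.56 [302. 201.] 874 [0.521 0.056 0.016] [ 0.433  0.017 -0.   ] [0.566 0.137 0.081]
scene mandrel_center 0.63 [344. 162.] 295 [0.444 0.264 0.045] [0.315 0.251 0.   ] [0.457
[... 552 characters left out ...]
.91 [231. 221.] 490 [0.505 0.069 0.099] [0.483 0.044 0.012] [0.531 0.095 0.11 ]
top cradle 0.67 [234. 230.] 1439 [0.496 0.063 0.015] [ 0.447  0.02  -0.001] [0.567 0.121 0.093]
top mandrel_center 0.68 [140. 260.] 323 [0.432 0.263 0.048] [ 0.411  0.253 -0.   ] [0.451 0.283 0.095]
top bumper_center 0.81 [112. 195.] 569 [0.569 0.332 0.018] [ 0.537  0.299 -0.   ] [0.604 0.364 0.023]
top torch_center 0.79 [420. 262.] 1000 [ 0.407 -0.349  0.031] [ 0.328 -0.39  -0.002] [ 0.479 -0.311  0.041]
top gauge_center 0.93 [395. 173.] 544 [ 0.613 -0.302  0.019] [ 0.55  -0.344 -0.001] [ 0.668 -0.268  0.025]
wrist mandrel_center 0.87 [171. 374.] 720 [0.421 0.293 0.02 ] [ 0.216  0.27  -0.001] [0.445 0.505 0.31 ]
```

```bash
python3 - <<'E'
import cv2
a=cv2.imread('pics/scene0.png')[130:250,240:370]; b=cv2.imread('pics/top0.png')[170:270,180:290]
a=cv2.resize(a,(600,560),interpolation=cv2.INTER_CUBIC);b=cv2.resize(b,None,fx=5,fy=5,interpolation=cv2.INTER_CUBIC)
cv2.imwrite('pics/a1.png',a);cv2.imwrite('pics/b1.png',b)
E
```

```text
(no output)
```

View pics/scene0.png

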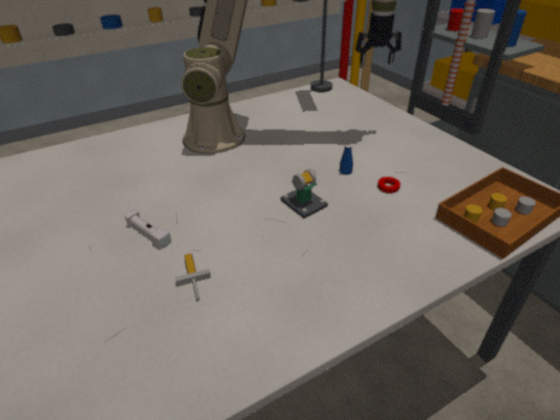

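View pics/top0.png

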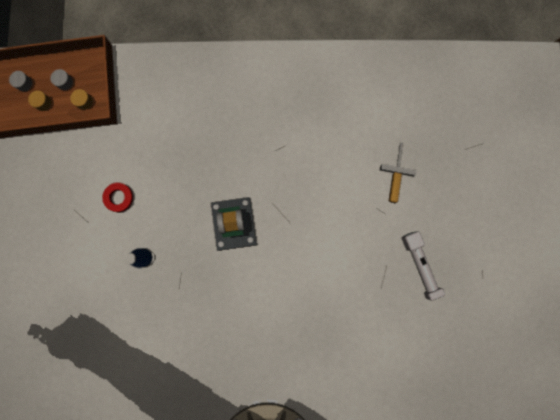

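```bash
sleep 1
```

```text
(no output)
```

View pics/a1.png

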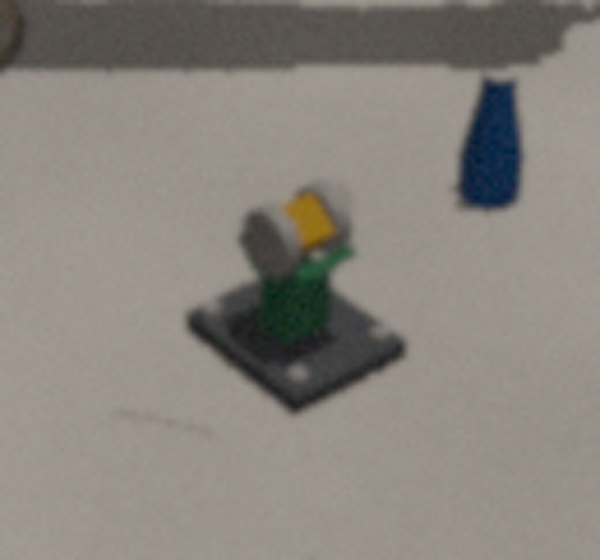

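View pics/b1.png

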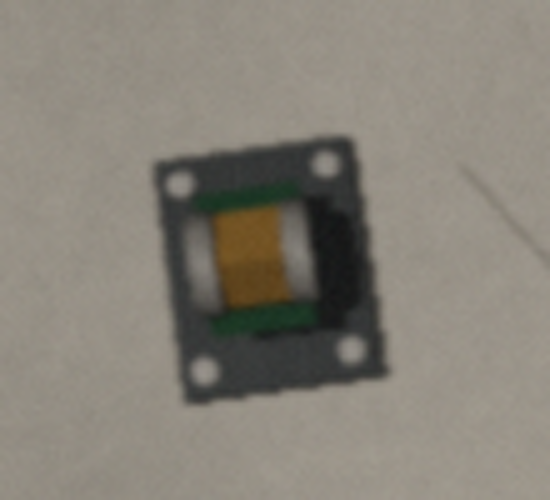

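```bash
python3 - <<'E'
from h import *
d=dict(np.load('top0.npz')); s=get_state()
w=worldmap(d); z=w[...,2]
# foot corners by color: dark region; use height 8-20mm mask
m=(abs(w[...,0]-.505)<.12)&(abs(w[...,1]-.065)<.12)&(z>.008)
pts=w[m][:,:2].astype(np.float32)
mf=m&(z<.02)
print(cv2.minAreaRect(w[mf][:,:2].astype(np.float32)), mf.sum())
ms=m&(z>.068)&(abs(w[...,0]-.505)<.03); P=w[ms]; print(ms.sum(),P.mean(0))
print(cv2.minAreaRect(w[ms][:,:2].astype(np.float32)))
wr=dict(np.load('wrist0.npz')); Rm,t=cam(wr); c=-Rm.T@t; Rt=q2R(s['orientation']).as_matrix()
print('cam in tool',Rt.T@(c-s['tcp_pos']), 'axes cam in tool\n',Rt.T@Rm.T, wr['intrinsics'],wr['k1'])
print(Rt)
print([a for a in dir(env) if a[0]!='_'])
E
```

```text
((0.5064328908920288, 0.07032022625207901), (0.11011116951704025, 0.09049386531114578), 7.164514064788818) 1234
680 [0.50429985 0.06960644 0.09247336]
((0.5063239932060242, 0.07033634185791016), (0.06065468117594719, 0.05048241466283798), 7.272692680358887)
cam in tool [ 8.26005525e-02  1.16869407e-05 -1.43081373e-01] axes cam in tool
 [[-9.48653573e-05 -9.47957974e-01 -3.18395463e-01]
 [ 9.99999185e-01  3.15427863e-04 -1.23707051e-03]
 [ 1.27312166e-03 -3.18395321e-01  9.47957171e-01]] [[377.06132436   0.         276.19707733]
 [  0.         377.06132436 199.10738067]
 [  0.           0.           1.        ]] -0.058631906178358874
[[-9.05270996e-01  4.24834573e-01  9.48041415e-05]
 [ 4.24834583e-01  9.05270982e-01  1.61781426e-04]
 [-1.70930952e-05  1.86732111e-04 -9.99999982e-01]]
['MotionError', 'tcp_to_grasp']
```

View pics/wrist0.png

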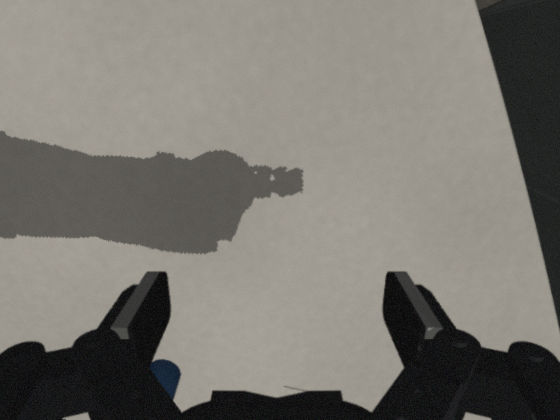

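Emit:
{"fn": "arm_command", "kwargs": {
  "motion": [
    {"x":-43,"y":-30,"z":0,"rz":-3.2},
    {"x":-86,"y":-59,"z":0,"rz":-6.5},
    {"x":-129,"y":-89,"z":0,"rz":-9.7},
    {"x":-172,"y":-118,"z":0,"rz":-13},
    {"x":-214,"y":-148,"z":0,"rz":-16.2},
    {"x":-257,"y":-177,"z":5,"rz":-19.4},
    {"x":-300,"y":-207,"z":10,"rz":-22.6},
    {"x":-343,"y":-236,"z":20,"rz":-26},
    {"x":-386,"y":-266,"z":30,"rz":-29},
    {"x":-429,"y":-296,"z":30,"rz":-32.3}
  ]
}}

```text
invalid input at $.motion[0]: expected keys x, y, z, rx, ry, rz, hand
```

Emit:
{"fn": "arm_command", "kwargs": {
  "motion": [
    {"x":0},
    {"x":0}
  ]
}}

```text
invalid input at $.motion[0]: expected keys x, y, z, rx, ry, rz, hand
```

```bash
cat >> h.py <<'E'
import json
def log():
    s=get_state(); open('log.jsonl','a').write(json.dumps({k:np.array(s[k]).tolist() for k in ['joint_pos','tcp_pos','orientation']})+'\n'); return s
E
python3 - <<'E'
from h import *
s=log(); print(s)
p=viewer.read_camera('wrist'); save(p,'w1'); np.savez('w1.npz',**p)
for q in ['spacer_center','spacer_hole']:
    for d in finder.masks_of(p,q)[:2]: print(q,d['score'],d['at'],d['region'].sum())
E
```

```text
{'clock': 1.2, 'joint_pos': array([9.92423014e-01, 3.13149941e-01, 4.61471068e-02, 1.30360620e+00,
       9.05531402e-06, 1.43120216e+00]), 'qvel': array([ 0.00019268, -0.00073448, -0.00040259,  0.00117351, -0.00102101,
       -0.00091657]), 'tau': array([ 4.81638017e-04, -4.80476582e+01,  2.98813337e+01,  3.71121614e-04,
        1.91753429e-05,  2.56326821e-06]), 'tcp_pos': array([0.24431708, 0.52058141, 0.23137099]), 'orientation': array([2.86613071e-05, 2.17633869e-01, 9.76030476e-01, 8.92680981e-05]), 'wrist_force': array([-0.01005543, -0.238856  ,  0.10178011]), 'ft_torque': array([-0.05560925,  0.03648152,  0.05303663]), 'finger_gap': 0.08579923803771226}
```

View pics/w1.png

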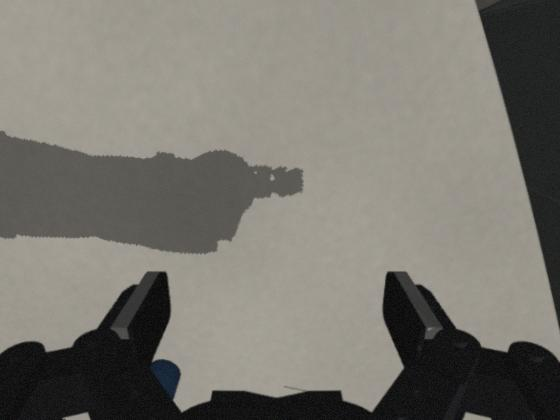

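Emit:
{"fn": "arm_command", "kwargs": {
  "motion": [
    {"x":-43,"y":-30,"z":0,"rx":0,"ry":0,"rz":-3.2,"hand":-1},
    {"x":-86,"y":-59,"z":0,"rx":0,"ry":0,"rz":-6.5,"hand":-1},
    {"x":-129,"y":-89,"z":0,"rx":0,"ry":0,"rz":-9.7,"hand":-1},
    {"x":-172,"y":-118,"z":0,"rx":0,"ry":0,"rz":-13,"hand":-1},
    {"x":-214,"y":-148,"z":0,"rx":0,"ry":0,"rz":-16.2,"hand":-1},
    {"x":-257,"y":-177,"z":5,"rx":0,"ry":0,"rz":-19.4,"hand":-1},
    {"x":-300,"y":-207,"z":10,"rx":0,"ry":0,"rz":-22.6,"hand":-1},
    {"x":-343,"y":-236,"z":20,"rx":0,"ry":0,"rz":-26,"hand":-1},
    {"x":-386,"y":-266,"z":30,"rx":0,"ry":0,"rz":-29,"hand":-1},
    {"x":-429,"y":-296,"z":30,"rx":0,"ry":0,"rz":-32.3,"hand":-1}
  ]
}}

```text
clock: 2.6
tcp_pos: [0.5071, 0.0687, 0.2006]
orientation: [-0.0, -0.063, 0.998, 0.0]
wrist_force: [0.0, 0.8, 0.0]
finger_gap: 0.0853
```

Emit:
{"fn": "arm_command", "kwargs": {
  "motion": [
    {"x":0,"y":0,"z":0,"rx":0,"ry":0,"rz":0,"hand":-1},
    {"x":0,"y":0,"z":0,"rx":0,"ry":0,"rz":0,"hand":-1}
  ]
}}

```text
clock: 2.85
tcp_pos: [0.5066, 0.0703, 0.2012]
orientation: [-0.0, -0.062, 0.998, 0.0]
wrist_force: [0.1, 0.9, -0.4]
finger_gap: 0.0853
```

```bash
python3 - <<'E'
from h import *
s=log(); print(s['clock'],s['joint_pos'],s['tcp_pos'],q2R(s['orientation']).as_matrix())
p=viewer.read_camera('wrist'); save(p,'w1'); np.savez('w1.npz',**p)
E
```

```text
2.85 [-1.93998969e-02  2.02475835e-01 -1.74959778e-01  1.19404143e+00
  4.88940036e-04 -1.43157003e-01] [0.50659476 0.07033274 0.20117831] [[-9.92351676e-01 -1.23441081e-01 -6.71106022e-04]
 [-1.23441428e-01  9.92351733e-01  5.02053060e-04]
 [ 6.03999251e-04  5.81055481e-04 -9.99999649e-01]]
```

View pics/w1.png

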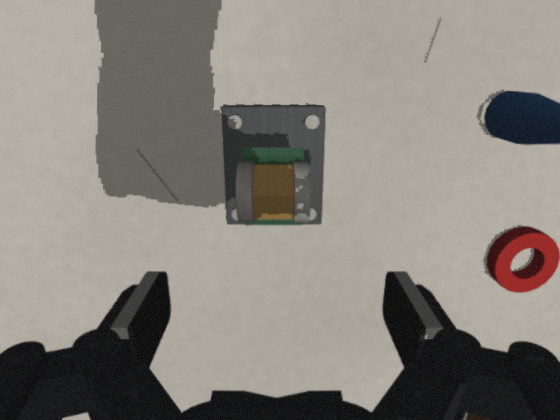

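```bash
python3 - <<'E'
from h import *
a=np.deg2rad(7.2); ex=np.array([np.cos(a),np.sin(a),0]); ey=np.array([-np.sin(a),np.cos(a),0]); c0=np.array([.5064,.0703,.085])
for f in ['w1','top0']:
    d=dict(np.load(f+'.npz')); w=worldmap(d)-c0
    u=w@ex; l=w@ey; z=w[...,2]
    m=(abs(l)<.011)&(abs(u)<.03)&(z>-.002)
    print(f,m.sum(), 'flange', )
    mf=(abs(l)>.016)&(abs(l)<.025)&(abs(u)<.021)&(z>0)
    # circle fit
    A=np.c_[2*u[mf],2*z[mf],np.ones(mf.sum())]; b=u[mf]**2+z[mf]**2
    s=np.linalg.lstsq(A,b,rcond=None)[0]; print('circ',s[:2],np.sqrt(s[2]+s[0]**2+s[1]**2))
    uu,zz=u[m],z[m]
    for k in np.arange(-20,21,2.5): 
        q=abs(uu*1000-k)<1.25
        if q.any(): print(k,np.round(np.median(zz[q])*1000,1),q.sum())
    # best square fit
    best=[]
    for th in np.arange(0,90,1):
        t=np.deg2rad(th)
        for du in np.arange(-.003,.0031,.001):
            for dz in np.arange(-.003,.0031,.001):
                x=(uu-du)*np.cos(t)+(zz-dz)*np.sin(t); y=-(uu-du)*np.sin(t)+(zz-dz)*np.cos(t)
                r=np.maximum(abs(x),abs(y))-.014
                best.append((np.mean(np.minimum(abs(r),.004)),th,du,dz))
    best.sort(); print(best[:6])
im=cv2.imread('pics/w1.png')[90:240,200:350]; cv2.imwrite('pics/w1c.png',cv2.resize(im,None,fx=4,fy=4,interpolation=cv2.INTER_CUBIC))
E
```

```text
w1 4338 flange
circ [-0.02365972  0.10786416] 0.092080071917688
-20.0 -1.4 59
-17.5 1.4 151
-15.0 4.8 143
-12.5 196.3 1119
-10.0 192.4 1820
-7.5 15.0 165
-5.0 18.4 159
-2.5 18.9 93
0.0 17.0 88
2.5 15.4 83
5.0 13.5 81
7.5 11.6 72
10.0 10.0 77
12.5 8.0 75
15.0 6.2 73
17.5 4.6 72
20.0 2.8 8
[(np.float64(0.002612355097753623), np.int64(54), np.float64(-0.001), np.float64(0.0)), (np.float64(0.002614016208762805), np.int64(53), np.float64(-0.001), np.float64(0.0)), (np.float64(0.0026178957730662346), np.int64(55), np.float64(-0.001), np.float64(0.0)), (np.float64(0.00262366192455268), np.int64(54), np.float64(-0.001), np.float64(0.001)), (np.float64(0.0026261263559986753), np.int64(52), np.float64(-0.001), np.float64(0.0)), (np.float64(0.0026276181556911127), np.int64(53), np.float64(-0.001), np.float64(0.001))]
top0 194 flange
circ [-7.7379535e-06  2.1345317e-03] 0.020177764194317604
-17.5 -0.6 10
-15.0 2.7 14
-12.5 6.5 13
-10.0 9.5 13
-7.5 13.7 17
-5.0 17.3 15
-2.5 18.8 13
0.0 17.4 13
2.5 15.4 12
5.0 13.5 12
7.5 11.9 13
10.0 11.1 11
12.5 8.6 11
15.0 7.0 11
17.5 5.0 12
20.0 2.1 4
[(np.float64(0.0008635759690535106), np.int64(55), np.float64(0.0), np.float64(0.0)), (np.float64(0.0008655812857258437), np.int64(54), np.float64(0.0), np.float64(0.0)), (np.float64(0.0008762687852085787), np.int64(56), np.float64(0.0), np.float64(0.0)), (np.float64(0.0008833935194064331), np.int64(53), np.float64(0.0), np.float64(0.0)), (np.float64(0.000897589710418094), np.int64(57), np.float64(0.0), np.float64(0.0)), (np.float64(0.0009206356557994582), np.int64(52), np.float64(0.0), np.float64(0.0))]
```

View pics/w1c.png

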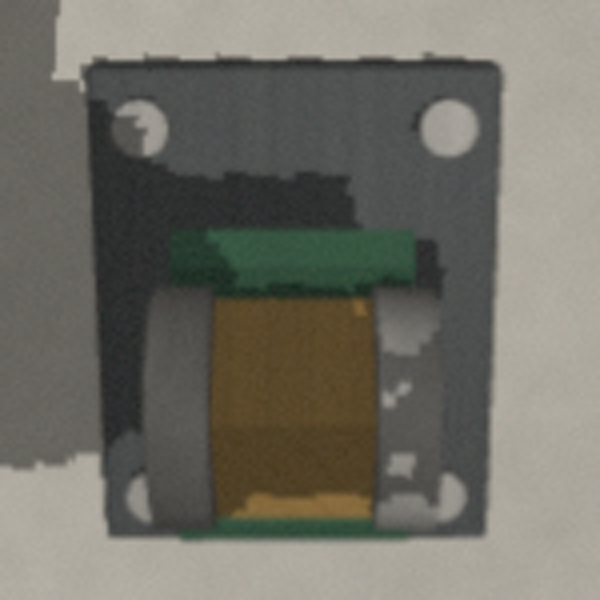

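Emit:
{"fn": "arm_command", "kwargs": {
  "motion": [
    {"x":0,"y":0,"z":40,"rx":0,"ry":0,"rz":0,"hand":-1},
    {"x":0,"y":0,"z":80,"rx":0,"ry":0,"rz":0,"hand":-1},
    {"x":0,"y":0,"z":115,"rx":0,"ry":0,"rz":0,"hand":-1},
    {"x":0,"y":0,"z":138,"rx":0,"ry":0,"rz":0,"hand":-1},
    {"x":0,"y":0,"z":138,"rx":0,"ry":0,"rz":0,"hand":-1},
    {"x":0,"y":0,"z":138,"rx":0,"ry":0,"rz":0,"hand":1},
    {"x":0,"y":0,"z":138,"rx":0,"ry":0,"rz":0,"hand":1},
    {"x":0,"y":0,"z":138,"rx":0,"ry":0,"rz":0,"hand":1},
    {"x":0,"y":0,"z":138,"rx":0,"ry":0,"rz":0,"hand":1},
    {"x":0,"y":0,"z":138,"rx":0,"ry":0,"rz":0,"hand":1}
  ],
  "force": 70
}}

```text
clock: 4.15
tcp_pos: [0.5082, 0.0702, 0.0651]
orientation: [0.002, -0.062, 0.998, -0.0]
wrist_force: [0.0, -1.4, 5.2]
finger_gap: 0.0495
```

```bash
python3 - <<'E'
from h import *
s=log(); print(s['clock'],s['joint_pos'],s['tcp_pos'],s['wrist_force'],s['finger_gap'])
p=viewer.read_camera('wrist'); save(p,'w2')
E
```

```text
4.15 [-1.92356493e-02  3.06761422e-01 -3.94377504e-01  8.66431603e-01
 -2.69623569e-04 -1.44079439e-01] [0.50820678 0.07015695 0.06511764] [ 4.36372045e-03 -1.39082657e+00  5.17645871e+00] 0.04952057451323588
```

View pics/w2.png

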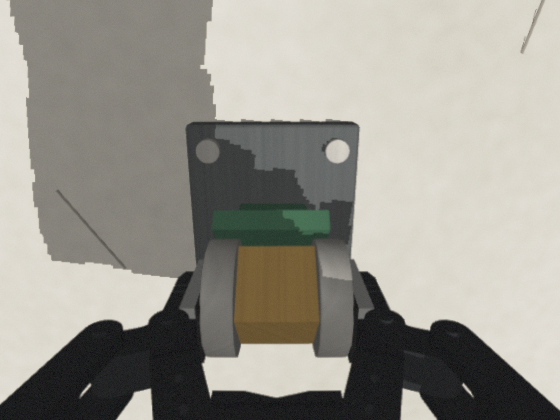

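Emit:
{"fn": "arm_command", "kwargs": {
  "motion": [
    {"x":0,"y":0,"z":-15,"rx":0,"ry":0,"rz":0,"hand":1},
    {"x":0,"y":0,"z":-45,"rx":0,"ry":0,"rz":0,"hand":1},
    {"x":0,"y":0,"z":-90,"rx":0,"ry":0,"rz":0,"hand":1},
    {"x":0,"y":0,"z":-130,"rx":0,"ry":-10,"rz":0,"hand":1},
    {"x":0,"y":0,"z":-150,"rx":0,"ry":-20,"rz":0,"hand":1},
    {"x":0,"y":0,"z":-150,"rx":0,"ry":-30,"rz":0,"hand":1},
    {"x":0,"y":0,"z":-150,"rx":0,"ry":-40,"rz":0,"hand":1},
    {"x":0,"y":0,"z":-150,"rx":0,"ry":-50,"rz":0,"hand":1},
    {"x":0,"y":0,"z":-150,"rx":0,"ry":-50,"rz":0,"hand":1}
  ]
}}

```text
clock: 5.32
tcp_pos: [0.5156, 0.0696, 0.2288]
orientation: [0.423, -0.057, 0.904, 0.025]
wrist_force: [0.1, -0.4, -3.7]
finger_gap: 0.0492
```

```bash
python3 - <<'E'
from h import *
s=log(); print(s['clock'],s['joint_pos'],s['tcp_pos'],s['wrist_force'],s['finger_gap'],q2R(s['orientation']).as_matrix())
p=viewer.read_camera('scene'); save(p,'s3'); 
uv=proj(p,s['tcp_pos'])[0].astype(int); print(uv)
im=cv2.imread('pics/s3.png')[uv[1]-60:uv[1]+60,uv[0]-70:uv[0]+70]; cv2.imwrite('pics/s3c.png',cv2.resize(im,None,fx=5,fy=5,interpolation=cv2.INTER_CUBIC))
p=viewer.read_camera('wrist'); save(p,'w3')
E
```

```text
5.325 [-0.13642061 -0.36971083 -1.020397    0.06116081  0.19809454 -0.17175598] [0.51556214 0.06961121 0.22877809] [ 0.08012405 -0.38388078 -3.70025263] 0.04923404129203398 [[-0.63520014 -0.12468534  0.76221673]
 [-0.08194576  0.99219255  0.09401513]
 [-0.76798807 -0.002742   -0.64045828]]
[307 133]
```

View pics/s3c.png

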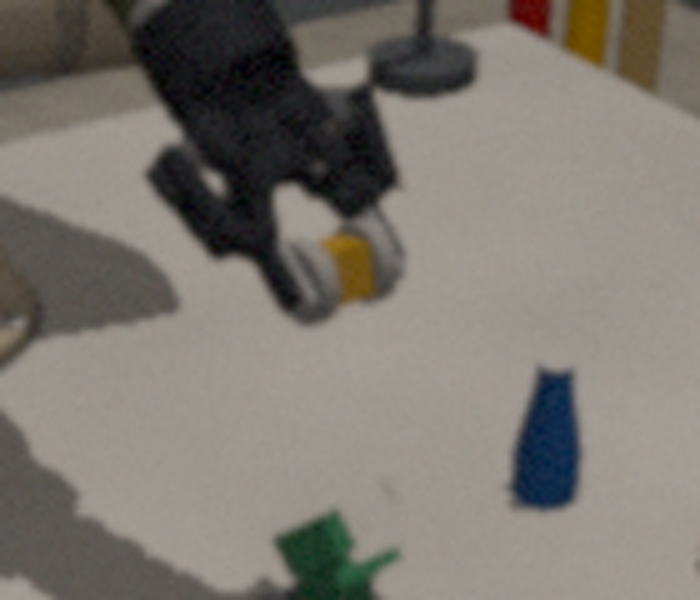

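View pics/w3.png

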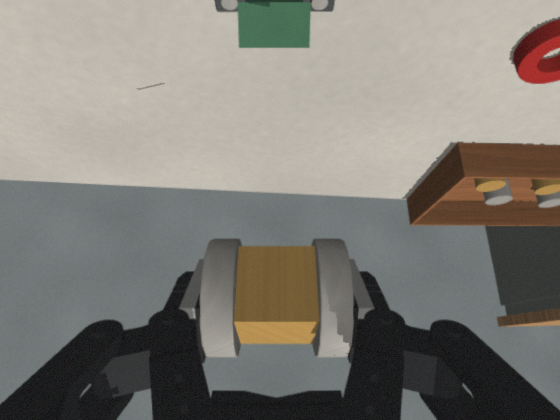

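Emit:
{"fn": "arm_command", "kwargs": {
  "motion": [
    {"x":0,"y":0,"z":0,"rx":0,"ry":10,"rz":0,"hand":1},
    {"x":0,"y":0,"z":0,"rx":0,"ry":20,"rz":0,"hand":1},
    {"x":0,"y":0,"z":0,"rx":0,"ry":30,"rz":0,"hand":1},
    {"x":0,"y":0,"z":0,"rx":0,"ry":40,"rz":0,"hand":1},
    {"x":0,"y":0,"z":0,"rx":0,"ry":50,"rz":0,"hand":1},
    {"x":0,"y":0,"z":0,"rx":0,"ry":60,"rz":0,"hand":1},
    {"x":0,"y":0,"z":0,"rx":0,"ry":70,"rz":0,"hand":1},
    {"x":0,"y":0,"z":0,"rx":0,"ry":80,"rz":0,"hand":1},
    {"x":0,"y":0,"z":0,"rx":0,"ry":90,"rz":0,"hand":1},
    {"x":0,"y":0,"z":0,"rx":0,"ry":100,"rz":0,"hand":1}
  ]
}}

```text
clock: 6.68
tcp_pos: [0.5114, 0.0707, 0.2202]
orientation: [-0.43, -0.057, 0.9, -0.027]
wrist_force: [1.7, -0.4, -4.8]
finger_gap: 0.049
```

Emit:
{"fn": "arm_command", "kwargs": {
  "motion": [
    {"x":0,"y":0,"z":0,"rx":0,"ry":10,"rz":0,"hand":1},
    {"x":0,"y":0,"z":0,"rx":0,"ry":15,"rz":0,"hand":1},
    {"x":0,"y":0,"z":0,"rx":0,"ry":15,"rz":0,"hand":1}
  ]
}}

```text
clock: 7.05
tcp_pos: [0.4664, 0.064, 0.1932]
orientation: [-0.53, -0.054, 0.846, -0.033]
wrist_force: [0.5, 0.9, -3.9]
finger_gap: 0.0492
```

```bash
python3 - <<'E'
from h import *
s=log(); print(s['clock'],s['joint_pos'],s['tcp_pos'],s['wrist_force'],s['finger_gap'],q2R(s['orientation']).as_matrix())
p=viewer.read_camera('scene'); save(p,'s4'); 
uv=proj(p,s['tcp_pos'])[0].astype(int); print(uv)
im=cv2.imread('pics/s4.png')[uv[1]-60:uv[1]+60,uv[0]-70:uv[0]+70]; cv2.imwrite('pics/s4c.png',cv2.resize(im,None,fx=5,fy=5,interpolation=cv2.INTER_CUBIC))
p=viewer.read_camera('wrist'); save(p,'w4')
E
cat log.jsonl
```

```text
7.05 [ 0.02438768  1.08655338  0.73586111  2.33652509 -0.09141004 -0.04611715] [0.4663737  0.06398858 0.19318497] [ 0.46989065  0.93038041 -3.9294058 ] 0.04922926643649411 [[-0.43340447 -0.12639457 -0.89229198]
 [-0.05649382  0.99197906 -0.1130752 ]
 [ 0.89942705  0.00140169 -0.43706867]]
[295 138]
{"joint_pos": [0.9924230138453729, 0.31314994083056114, 0.0461471068182126, 1.3036061987440506, 9.055314022597368e-06, 1.431202164301094], "tcp_pos": [0.2443170806182295, 0.5205814092738609, 0.23137098899261188], "orientation": [2.8661307074223544e-05, 0.21763386911117216, 0.9760304760741015, 8.926809812573806e-05]}
{"joint_pos": [-0.01939989690022128, 0.20247583477110928, -0.17495977770159052, 1.1940414333609297, 0.0004889400359091742, -0.14315700318391808], "tcp_pos": [0.5065947557560992, 0.07033274487361817, 0.2011783076118703], "orientation": [-0.0003193876098603473, -0.06183898385348397, 0.998086050631806, 0.0002712963826864239]}
{"joint_pos": [-0.01923564934266615, 0.3067614220722714, -0.39437750442030234, 0.8664316033303404, -0.0002696235687242604, -0.14407943929767864], "tcp_pos": [0.5082067771251396, 0.07015695348102066, 0.06511764075941481], "orientation": [0.00159652723976748, -0.06238106640694498, 0.9980510923497552, -0.00026592135208776364]}
{"joint_pos": [-0.1364206093229421, -0.36971082671682676, -1.020396995521106, 0.06116080946927164, 0.1980945405347665, -0.17175597881685153], "tcp_pos": [0.5155621390917746, 0.0696112103790257, 0.22877808762202298], "orientation": [0.4232416912129348, -0.05715241385469284, 0.9038599136186958, 0.02524537508139672]}
{"joint_pos": [0.02438768497540005, 1.0865533815297312, 0.7358611104673007, 2.336525091802036, -0.09141003921054514, -0.046117153886225795], "tcp_pos": [0.46637370436008363, 0.06398858143321685, 0.19318497120639017], "orientation": [-0.5295058824558898, -0.05404891988949307, 0.8459391518639725, -0.0330028187743359]}
```

View pics/s4c.png

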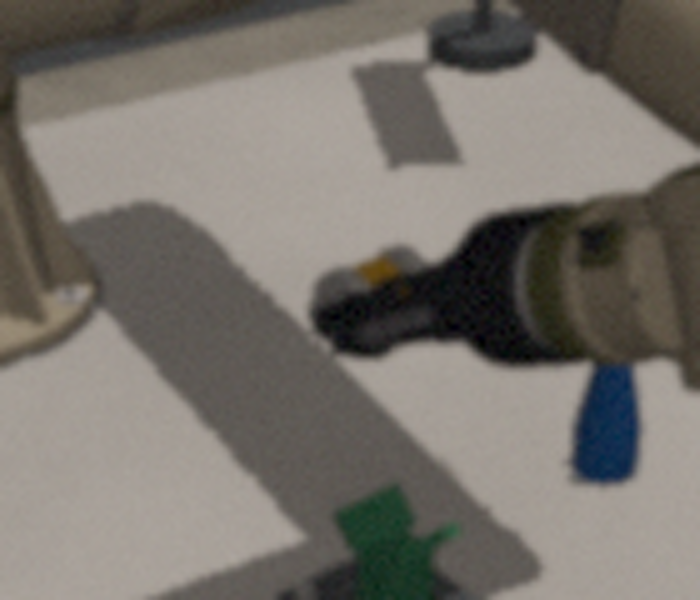

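View pics/w4.png

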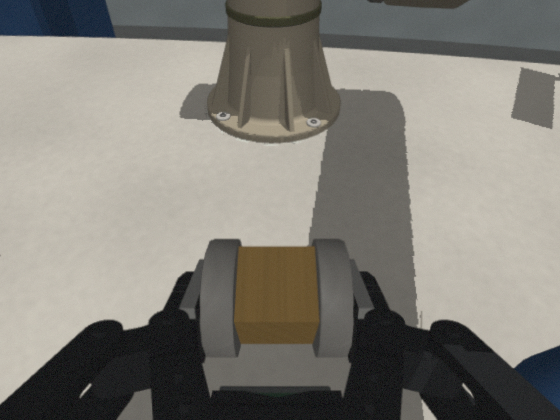

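```bash
cat > fk.py <<'E'
from h import *
from scipy.optimize import least_squares
L=[json.loads(l) for l in open('log.jsonl')][0:]
def fk(p,q):
    a,zs,L2,b2,L3,b3,d,e,Lt=p
    t2=q[1]+b2; t3=q[1]-q[2]+b3; th=q[1]-q[2]+q[3]
    A=R.from_euler('z',q[0]); 
    B=R.from_euler('y',th)            # frame x fwd along tool at zero
    C=B*R.from_euler('z',S5*q[4])
    P=np.array([a+L2*np.sin(t2)+L3*np.sin(t3),d,zs+L2*np.cos(t2)+L3*np.cos(t3)])+B.apply([0,0,e])+C.apply([Lt,0,0])
    # tool: z along x
    T=C*R.from_euler('x',S6*q[5])
    z=T.apply([1,0,0]); y=T.apply([0,1,0]); x=np.cross(y,z)
    M=A.as_matrix()@np.stack([x,y,z],1)
    return A.apply(P),M
S5=1;S6=1
p0=np.array([0,.3,.35,0,.3,1.57,.08,0,.25])
def fit():
    def res(p):
        r=[]
        for l in L:
            P,M=fk(p,l['joint_pos']); r+=list((P-l['tcp_pos'])*1000)
        return np.r_[r,(p-p0)*.3]
    best=None
    for k in range(20):
        rng=np.random.default_rng(k)
        s=least_squares(res,p0+rng.normal(size=9)*.1)
        if best is None or s.cost<best.cost: best=s
    return best
if __name__=='__main__':
    for S5 in (1,-1):
      for S6 in (1,-1):
        print(S5,S6,[np.round(np.rad2deg((R.from_matrix(fk(p0,l['joint_pos'])[1]).inv()*q2R(l['orientation'])).magnitude()),1) for l in L])
    for S5 in (1,-1):
        b=fit(); print(S5,b.cost,np.round(b.x,4),np.round(b.fun[:15],2))
E
python3 fk.py
```

```text
1 1 [np.float64(0.0), np.float64(0.0), np.float64(0.0), np.float64(0.0), np.float64(0.0)]
1 -1 [np.float64(164.0), np.float64(16.4), np.float64(16.5), np.float64(19.7), np.float64(5.3)]
-1 1 [np.float64(0.0), np.float64(0.1), np.float64(0.0), np.float64(22.7), np.float64(10.5)]
-1 -1 [np.float64(164.0), np.float64(16.4), np.float64(16.5), np.float64(30.0), np.float64(11.7)]
1 173.4221332877856 [ 1.4500e-02  2.5770e-01  4.1520e-01  5.5500e-02  4.0480e-01  1.4359e+00
  7.8800e-02 -1.0000e-03  3.5800e-01] [-1.68 -4.81  2.39  7.04 -1.33  2.84 -3.31 -1.17  5.73  3.47  9.76 -5.83
 -0.78 -6.51 -5.12]
-1 5223.905156047762 [ 0.0757  0.3603 -0.1085 -1.4738  0.3688  1.4509  0.0867  0.0048  0.0173] [-19.12 -17.01  14.31  35.73   5.87  15.87 -18.12   7.15  32.77   5.17
 -57.01 -33.41  -6.4   35.55 -29.56]
```

```bash
sed -i 's/a,zs,L2,b2,L3,b3,d,e,Lt=p/a,zs,L2,b2,L3,b3,d,e,Lt,f=p/; s/B.apply(\[0,0,e\])/B.apply([f,0,e])/; s/\.08,0,\.25\]/.08,0,.25,0.05]/; s/size=9/size=10/' fk.py
sed -i 's/(p-p0)\*.3/(p-p0)*.1/' fk.py; python3 fk.py
```

```text
1 1 [np.float64(0.0), np.float64(0.0), np.float64(0.0), np.float64(0.0), np.float64(0.0)]
1 -1 [np.float64(164.0), np.float64(16.4), np.float64(16.5), np.float64(19.7), np.float64(5.3)]
-1 1 [np.float64(0.0), np.float64(0.1), np.float64(0.0), np.float64(22.7), np.float64(10.5)]
-1 -1 [np.float64(164.0), np.float64(16.4), np.float64(16.5), np.float64(30.0), np.float64(11.7)]
1 0.0003719223097755678 [ 0.      0.2331  0.5185  0.      0.4133  1.4358  0.08   -0.      0.3002
  0.1404] [ 0. -0. -0.  0. -0.  0. -0. -0.  0.  0.  0. -0. -0. -0. -0.]
-1 12.52898575192403 [-0.0037  0.2254  0.5594 -0.0329  0.4149  1.4489  0.08    0.0102 -0.2993
  0.7696] [ 1.3   2.03  1.22 -3.1   0.08  0.33 -0.22  0.02  1.36  1.26 -0.34 -1.44
 -0.38  0.1  -1.47]
```

```bash
cat > ik.py <<'E'
from fk import *
import fk as F
p=fit().x
lo=np.array([-2.76,-.86,-1.03,-2.2,-1.47,-3.14]);hi=np.array([2.76,1.69,1.26,2.34,1.5,3.14])
a=np.deg2rad(7.2); ex=np.array([np.cos(a),np.sin(a),0]); ey=np.array([-np.sin(a),np.cos(a),0]); ez=np.array([0,0,1.])
def tool(tilt):  # tilt>0: tip toward base
    base=np.stack([-ex,ey,-ez],1)
    return base@R.from_euler('y',tilt,degrees=True).as_matrix()
def ik(pos,M,q0,g):
    def res(q):
        P,Mm=fk(p,q); P=P-Mm[:,2]*g
        return np.r_[(P-pos)*10,(R.from_matrix(M).inv()*R.from_matrix(Mm)).as_rotvec()]
    s=least_squares(res,np.clip(q0,lo+1e-6,hi-1e-6),bounds=(lo,hi)); return s.x,np.abs(s.fun).max()
E
cat > t.py <<'E'
from ik import *
g=.020
for pos,nm in [((.5064,.0703,.085),'cradle'),((.5064,.0703,.125),'above'),((.45,.0703,.2),'air45'),((.55,.0703,.2),'air55'),((.6,.07,.2),'air6')]:
  out=[]
  for sgn in (1,-1):
    q=np.array([-.02,.3,-.39,.87,0,-.144])
    for t in range(0,100,4):
        x,e=ik(np.array(pos),tool(sgn*t),q,g)
        if e>1e-3: break
        q=x
        if nm=='cradle' and t%12==0: print(sgn*t,np.round(x,2))
    out.append(sgn*(t-4))
  print(nm,out)
E
python3 t.py
```

```text
0 [-0.02  0.31 -0.4   0.87 -0.   -0.14]
12 [-0.    0.46 -0.18  1.14 -0.03 -0.13]
24 [ 0.01  0.63  0.04  1.4  -0.05 -0.11]
36 [ 0.02  0.81  0.26  1.65 -0.06 -0.09]
48 [ 0.02  0.99  0.49  1.9  -0.08 -0.07]
60 [ 0.03  1.18  0.72  2.15 -0.08 -0.05]
0 [-0.02  0.31 -0.4   0.87 -0.   -0.14]
-12 [-0.04  0.17 -0.61  0.59  0.03 -0.16]
-24 [-0.06  0.06 -0.83  0.28  0.08 -0.17]
cradle [68, -32]
above [64, -36]
air45 [68, -40]
air55 [48, -48]
air6 [40, -52]
```

Emit:
{"fn": "arm_command", "kwargs": {
  "motion": [
    {"x":0,"y":0,"z":0,"rx":0,"ry":-5,"rz":0,"hand":1},
    {"x":0,"y":0,"z":0,"rx":0,"ry":-5,"rz":0,"hand":1}
  ]
}}

```text
clock: 7.4
tcp_pos: [0.468, 0.064, 0.2]
orientation: [-0.485, -0.055, 0.872, -0.031]
wrist_force: [-0.1, -0.1, -4.2]
finger_gap: 0.049
```

```bash
cat > rel.py <<'E'
from ik import *
off=np.array([.0018,0,-.020])
def target(C,tilt,off=off): return np.array(C)-tool(tilt)@off
def rel(s,C,tilt,off=off):
    M=q2R(s['orientation']).as_matrix(); M2=tool(tilt)
    d=M.T@(target(C,tilt,off)-s['tcp_pos'])*1000; r=np.rad2deg(R.from_matrix(M.T@M2).as_rotvec())
    return np.round(d,1),np.round(r,1)
def tiltof(s):
    z=q2R(s['orientation']).as_matrix()[:,2]; return np.rad2deg(np.arctan2(-z@ex,-z[2]))
def centre(s,off=off): return s['tcp_pos']+q2R(s['orientation']).as_matrix()@off
E
python3 - <<'E'
from rel import *
s=log(); print(s['clock'],s['tcp_pos'],tiltof(s),s['joint_pos'],centre(s))
for C,t in [((.5064,.0703,.12),60),((.5064,.0703,.086),60)]: print(rel(s,C,t),target(C,t))
E
```

```text
7.4 [0.46799293 0.06397076 0.20000399] 58.162449961714174 [ 0.02252551  1.00113587  0.67129073  2.25362646 -0.08867831 -0.05480851] [0.48390515 0.0660027  0.21208342]
(array([-89.6,   1.5,  29.2]), array([-0.1,  1.8,  0. ])) [0.49010897 0.06824196 0.10844115]
(array([-118.5,    1.5,   47.1]), array([-0.1,  1.8,  0. ])) [0.49010897 0.06824196 0.07444115]
```

Emit:
{"fn": "arm_command", "kwargs": {
  "motion": [
    {"x":-30,"y":0.5,"z":10,"rx":0,"ry":1.8,"rz":0,"hand":1},
    {"x":-60,"y":1,"z":20,"rx":0,"ry":1.8,"rz":0,"hand":1},
    {"x":-89.6,"y":1.5,"z":29.2,"rx":0,"ry":1.8,"rz":0,"hand":1},
    {"x":-89.6,"y":1.5,"z":29.2,"rx":0,"ry":1.8,"rz":0,"hand":1},
    {"x":-89.6,"y":1.5,"z":29.2,"rx":0,"ry":1.8,"rz":0,"hand":1}
  ]
}}

```text
clock: 8.02
tcp_pos: [0.489, 0.0681, 0.1065]
orientation: [-0.502, -0.055, 0.863, -0.032]
wrist_force: [-0.2, 0.2, -3.8]
finger_gap: 0.0496
```

```bash
python3 - <<'E'
from rel import *
s=log(); print(s['clock'],s['tcp_pos'],tiltof(s),centre(s),s['wrist_force'])
print(rel(s,(.5064,.0703,.086),60))
p=viewer.read_camera('top'); save(p,'t5'); w=worldmap(p)
uv=proj(p,s['tcp_pos'])[0].astype(int)
im=p['image'][uv[1]-50:uv[1]+50,uv[0]-50:uv[0]+60,::-1]; cv2.imwrite('pics/t5c.png',cv2.resize(im,None,fx=5,fy=5,interpolation=cv2.INTER_CUBIC))
p=viewer.read_camera('wrist'); save(p,'w5')
E
```

```text
8.025 [0.48898515 0.06808953 0.1064646 ] 60.345376984669535 [0.50534331 0.0701696  0.11792425] [-0.194645    0.16528807 -3.78345183]
(array([-28.4,   0. ,  14.9]), array([-0. , -0.3,  0. ]))
```

View pics/t5c.png

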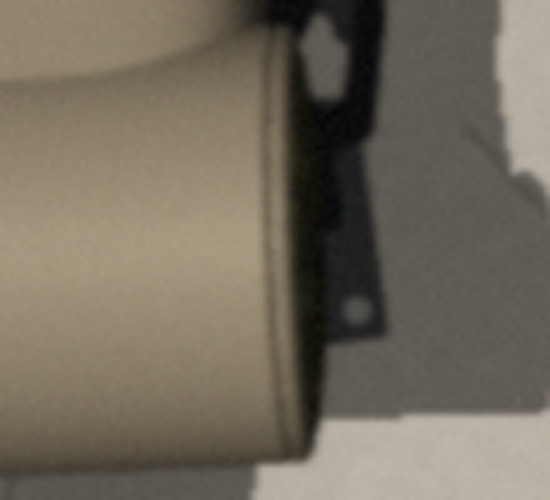

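View pics/w5.png

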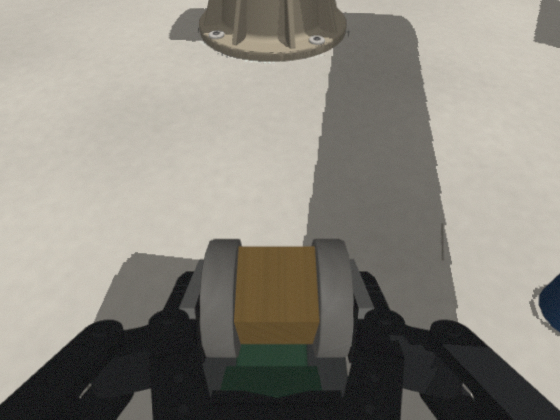

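Emit:
{"fn": "arm_command", "kwargs": {
  "motion": [
    {"x":-10,"y":0,"z":5,"rx":0,"ry":0,"rz":0,"hand":1},
    {"x":-20,"y":0,"z":10.5,"rx":0,"ry":0,"rz":0,"hand":1},
    {"x":-25,"y":0,"z":13.1,"rx":0,"ry":0,"rz":0,"hand":1},
    {"x":-28.4,"y":0,"z":14.9,"rx":0,"ry":0,"rz":0,"hand":1},
    {"x":-28.4,"y":0,"z":14.9,"rx":0,"ry":0,"rz":0,"hand":1}
  ]
}}

```text
clock: 8.75
tcp_pos: [0.4899, 0.0682, 0.0737]
orientation: [-0.502, -0.055, 0.863, -0.032]
wrist_force: [2.4, 1.0, 0.4]
finger_gap: 0.0493
```

```bash
python3 - <<'E'
from rel import *
s=log(); print(s['clock'],s['tcp_pos'],tiltof(s),centre(s),s['wrist_force'],s['ft_torque'])
E
```

```text
8.75 [0.48987988 0.06821591 0.07365894] 60.398501767694526 [0.50624878 0.07029581 0.0851033 ] [2.40694501 1.01842941 0.41980729] [ 0.0811543  -0.69965578 -0.0450726 ]
```

Emit:
{"fn": "arm_command", "kwargs": {
  "motion": [
    {"x":0,"y":0,"z":0,"rx":0,"ry":0,"rz":0,"hand":-1},
    {"x":0,"y":0,"z":0,"rx":0,"ry":0,"rz":0,"hand":-1},
    {"x":0,"y":0,"z":0,"rx":0,"ry":0,"rz":0,"hand":-1},
    {"x":0,"y":0,"z":0,"rx":0,"ry":0,"rz":0,"hand":-1}
  ]
}}

```text
clock: 9.25
tcp_pos: [0.49, 0.0683, 0.0728]
orientation: [-0.502, -0.055, 0.863, -0.032]
wrist_force: [-0.7, 0.0, 0.3]
finger_gap: 0.0852
```

```bash
python3 - <<'E'
from rel import *
s=log(); print(s['clock'],s['tcp_pos'],tiltof(s),centre(s),s['wrist_force'],s['finger_gap'])
p=viewer.read_camera('wrist'); save(p,'w6')
E
```

```text
9.25 [0.48997165 0.0682571  0.07276363] 60.36164962011751 [0.50633344 0.07033452 0.0842186 ] [-0.65216574  0.04924614  0.31428932] 0.08515426534326727
```

View pics/w6.png

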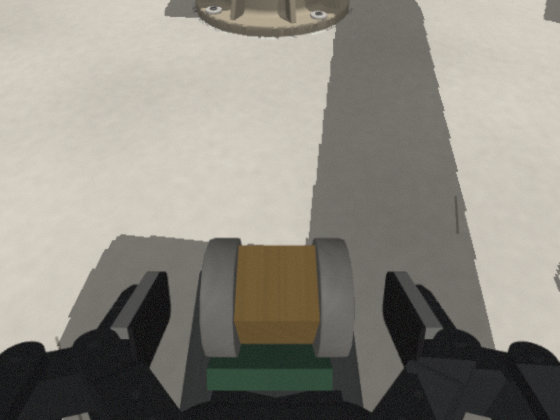

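Released; the spool lies in the V, unchanged in the view (centre ~(277,300)). Now turn the open gripper in place about the spool axis to tilt −28°.

Emit:
{"fn": "arm_command", "kwargs": {
  "motion": [
    {"x":-1.7,"y":0,"z":-0.3,"rx":0,"ry":-10,"rz":0,"hand":-1},
    {"x":-5,"y":0,"z":-1.2,"rx":0,"ry":-20,"rz":0,"hand":-1},
    {"x":-8.2,"y":0,"z":-2.7,"rx":0,"ry":-30,"rz":0,"hand":-1},
    {"x":-11.1,"y":0,"z":-4.7,"rx":0,"ry":-40,"rz":0,"hand":-1},
    {"x":-13.5,"y":0,"z":-7.1,"rx":0,"ry":-50,"rz":0,"hand":-1},
    {"x":-15.5,"y":0,"z":-10,"rx":0,"ry":-60,"rz":0,"hand":-1},
    {"x":-17,"y":0,"z":-13.2,"rx":0,"ry":-70,"rz":0,"hand":-1},
    {"x":-17.9,"y":0,"z":-16.5,"rx":0,"ry":-80,"rz":0,"hand":-1},
    {"x":-18.2,"y":0,"z":-19.3,"rx":0,"ry":-88,"rz":0,"hand":-1},
    {"x":-18.2,"y":0,"z":-19.3,"rx":0,"ry":-88,"rz":0,"hand":-1}
  ]
}}

```text
clock: 10.55
tcp_pos: [0.5096, 0.0718, 0.0636]
orientation: [0.235, -0.061, 0.97, 0.016]
wrist_force: [0.0, -0.3, 0.3]
finger_gap: 0.0859
```

```bash
python3 - <<'E'
from rel import *
s=log(); print(s['clock'],s['tcp_pos'],tiltof(s),centre(s,np.array([0,0,-.02])),s['wrist_force'],s['finger_gap'],s['joint_pos'])
print(rel(s,(.5064,.0703,.085),tiltof(s),np.array([0,0,-.02])))
p=viewer.read_camera('wrist'); save(p,'w7')
for d in finder.masks_of(p,'spacer_hole')[:2]: print(d['score'],d['at'],d['region'].sum())
E
```

```text
10.55 [0.50960423 0.07175207 0.0635527 ] -27.234613758375186 [0.50052777 0.07057282 0.08133548] [ 0.01056592 -0.25617657  0.28877781] 0.08587082943224299 [-0.06990954  0.03193158 -0.89976309  0.1718379   0.0906437  -0.17415286]
(array([-6.8, -1. , -0.6]), array([ 0.1, -0. , -0. ]))
0.98 [272.6, 318.6] 15542
```

View pics/w7.png

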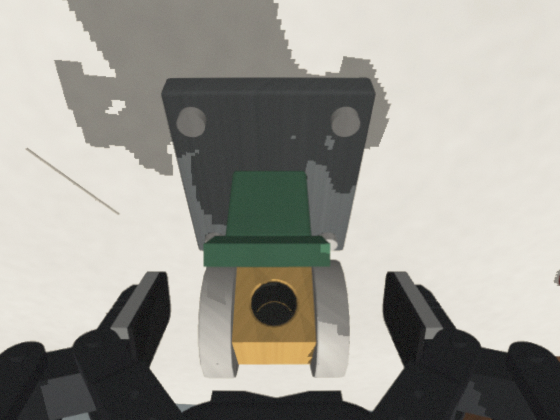

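Emit:
{"fn": "arm_command", "kwargs": {
  "motion": [
    {"x":-3.5,"y":-1,"z":-0.6,"rx":0,"ry":0,"rz":0,"hand":-1},
    {"x":-6.8,"y":-1,"z":-0.6,"rx":0,"ry":0,"rz":0,"hand":-1},
    {"x":-6.8,"y":-1,"z":-0.6,"rx":0,"ry":0,"rz":0,"hand":-1}
  ]
}}

```text
clock: 11.02
tcp_pos: [0.5231, 0.0712, 0.0709]
orientation: [0.239, -0.061, 0.969, 0.015]
wrist_force: [0.7, 0.6, -0.7]
finger_gap: 0.0855
```

```bash
cat > sq.py <<'E'
from rel import *
def square(w,c0,th0,lmax=.0105,rm=.023,hole=None,ax=None,zmin=-.012):
    d=w-c0; u=d@ex; l=d@ey; z=d[...,2]
    m=(abs(l)<lmax)&(u*u+z*z<rm**2)&(z>zmin)
    uu,zz,ll=u[m],z[m],l[m]
    def f(x):
        t=x[0]; a=uu-x[1]; b=zz-x[2]
        X=a*np.cos(t)+b*np.sin(t); Y=-a*np.sin(t)+b*np.cos(t)
        r=np.maximum(abs(X),abs(Y))-.014
        return np.r_[r*1000]
    best=min((least_squares(f,[np.deg2rad(t),0,0],loss='soft_l1',f_scale=.5) for t in np.arange(th0-20,th0+21,10)),key=lambda s:s.cost)
    return m.sum(),np.rad2deg(best.x[0]),best.x[1:]*1000,best.cost/m.sum()
E
python3 - <<'E'
from sq import *
s=log(); print(s['clock'],s['tcp_pos'],tiltof(s),centre(s,np.array([0,0,-.02])),s['wrist_force'])
p=viewer.read_camera('wrist'); save(p,'w8'); np.savez('w8.npz',**p); w=worldmap(p)
print(square(w,np.array([.5064,.0703,.085]),84))
E
```

```text
11.025 [0.52307362 0.07117207 0.07085432] -27.691433896393015 [0.51385409 0.06999638 0.08856358] [ 0.65412082  0.55708671 -0.68995217]
(np.int64(6243), np.float64(84.8377055687524), array([-0.71654787,  0.63480744]), np.float64(0.7437422647267626))
```

Emit:
{"fn": "arm_command", "kwargs": {
  "motion": [
    {"x":6.8,"y":0.5,"z":0.6,"rx":0,"ry":0,"rz":0,"hand":-1},
    {"x":6.8,"y":0.5,"z":0.6,"rx":0,"ry":0,"rz":0,"hand":-1},
    {"x":6.8,"y":0.5,"z":0.6,"rx":0,"ry":0,"rz":0,"hand":-1},
    {"x":6.8,"y":0.5,"z":0.6,"rx":0,"ry":0,"rz":0,"hand":-1}
  ]
}}

```text
clock: 11.58
tcp_pos: [0.5158, 0.071, 0.0666]
orientation: [0.239, -0.061, 0.969, 0.015]
wrist_force: [-0.0, -0.2, 0.9]
finger_gap: 0.0855
```

```bash
python3 - <<'E'
from sq import *
s=log(); print(s['clock'],s['tcp_pos'],tiltof(s),centre(s,np.array([0,0,-.02])),s['wrist_force'])
print(rel(s,(.5064,.0703,.085),tiltof(s),np.array([0,0,-.02])))
p=viewer.read_camera('wrist'); save(p,'w9'); np.savez('w9.npz',**p); w=worldmap(p)
print(square(w,np.array([.5064,.0703,.085]),84))
E
```

```text
11.575 [0.51575049 0.07097272 0.06662675] -27.664272946557297 [0.5065395  0.0697963  0.08434041] [-0.04210118 -0.16528566  0.85780638]
(array([-0.2,  0.5, -0.6]), array([0., 0., 0.]))
(np.int64(5946), np.float64(84.12377053514611), array([-0.80499197,  0.64725482]), np.float64(0.8472443976538008))
```

View pics/w9.png

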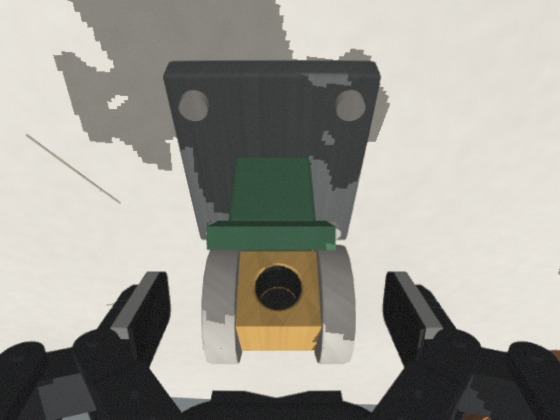

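Emit:
{"fn": "arm_command", "kwargs": {
  "motion": [
    {"x":0,"y":0,"z":0,"rx":0,"ry":0,"rz":0,"hand":1},
    {"x":0,"y":0,"z":0,"rx":0,"ry":0,"rz":0,"hand":1},
    {"x":0,"y":0,"z":0,"rx":0,"ry":0,"rz":0,"hand":1},
    {"x":0,"y":0,"z":0,"rx":0,"ry":0,"rz":0,"hand":1},
    {"x":-4.6,"y":0,"z":-8.8,"rx":0,"ry":0,"rz":0,"hand":1},
    {"x":-14,"y":0,"z":-26.5,"rx":0,"ry":0,"rz":0,"hand":1},
    {"x":-28,"y":0,"z":-53,"rx":0,"ry":0,"rz":0,"hand":1},
    {"x":-37,"y":0,"z":-71,"rx":0,"ry":0,"rz":0,"hand":1},
    {"x":-37,"y":0,"z":-71,"rx":0,"ry":0,"rz":0,"hand":1}
  ],
  "force": 80
}}

```text
clock: 12.75
tcp_pos: [0.5163, 0.071, 0.1482]
orientation: [0.24, -0.062, 0.969, 0.015]
wrist_force: [-0.0, -0.3, -4.1]
finger_gap: 0.0492
```

```bash
python3 - <<'E'
from sq import *
o=np.array([0,0,-.02])
s=log(); print(s['clock'],s['tcp_pos'],tiltof(s),centre(s,o),s['wrist_force'],s['finger_gap'])
p=viewer.read_camera('wrist'); save(p,'w10'); np.savez('w10.npz',**p); w=worldmap(p)
r=square(w,centre(s,o),84); print(r)
C=(.46,.0645,.215)
q=s['joint_pos']
for t in [0,20,40,50,56,60,64]:
    q,e=ik(np.array(C),tool(t),q,.02); print(t,np.round(q,2),e)
for t in (56,60): print(t,rel(s,C,t,o))
E
```

```text
12.75 [0.51633164 0.07102952 0.14824058] -27.797559135131465 [0.50707949 0.06985042 0.1659326 ] [-9.54388278e-04 -3.39881218e-01 -4.05876648e+00] 0.049186966811271556
(np.int64(5893), np.float64(84.42342995117393), array([-0.69022893,  1.085217  ]), np.float64(0.8542484135073979))
0 [-0.03  0.12 -0.29  1.16  0.   -0.16] 1.3877787807814457e-15
20 [-0.01  0.4   0.02  1.54 -0.05 -0.12] 5.80644473474612e-14
40 [ 0.01  0.68  0.31  1.89 -0.07 -0.09] 3.0936719071922303e-10
50 [ 0.02  0.82  0.45  2.06 -0.08 -0.07] 5.573896379174048e-13
56 [ 0.02  0.91  0.52  2.16 -0.09 -0.06] 1.1793951232297317e-14
60 [ 0.02  0.96  0.57  2.22 -0.09 -0.05] 1.5349413127249e-08
64 [ 0.02  1.01  0.61  2.28 -0.09 -0.05] 1.2723299497308105e-10
56 (array([ 38.9,   0.7, -83.3]), array([-0. , 83.8,  0.1]))
60 (array([ 39. ,   0.7, -84.7]), array([-0. , 87.8,  0.1]))
```

View pics/w10.png

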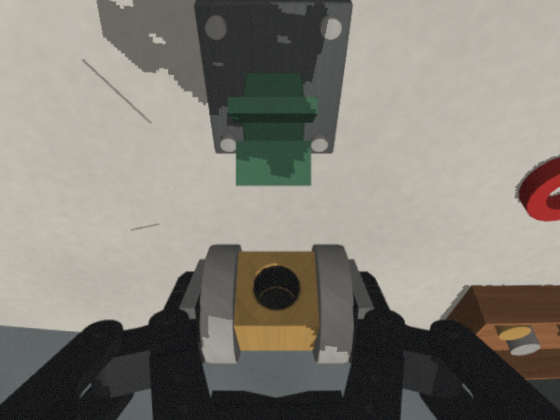

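Emit:
{"fn": "arm_command", "kwargs": {
  "motion": [
    {"x":4,"y":0,"z":-15,"rx":0,"ry":8.4,"rz":0,"hand":1},
    {"x":8,"y":0,"z":-30,"rx":0,"ry":16.8,"rz":0,"hand":1},
    {"x":12,"y":0,"z":-42,"rx":0,"ry":25.2,"rz":0,"hand":1},
    {"x":16,"y":0,"z":-54,"rx":0,"ry":33.6,"rz":0,"hand":1},
    {"x":20,"y":0,"z":-64,"rx":0,"ry":42,"rz":0,"hand":1},
    {"x":24,"y":0,"z":-74,"rx":0,"ry":50.4,"rz":0,"hand":1},
    {"x":28,"y":0,"z":-80,"rx":0,"ry":58.8,"rz":0,"hand":1},
    {"x":32,"y":0,"z":-83,"rx":0,"ry":67.2,"rz":0,"hand":1},
    {"x":36,"y":0,"z":-83,"rx":0,"ry":75.6,"rz":0,"hand":1},
    {"x":39,"y":0.7,"z":-83.5,"rx":0,"ry":84.3,"rz":0,"hand":1}
  ]
}}

```text
clock: 14.05
tcp_pos: [0.4435, 0.0625, 0.2001]
orientation: [-0.475, -0.056, 0.878, -0.03]
wrist_force: [-0.2, -0.1, -5.3]
finger_gap: 0.0491
```

Emit:
{"fn": "arm_command", "kwargs": {
  "motion": [
    {"x":0,"y":0,"z":0,"rx":0,"ry":0,"rz":0,"hand":1},
    {"x":0,"y":0,"z":0,"rx":0,"ry":0,"rz":0,"hand":1},
    {"x":0,"y":0,"z":0,"rx":0,"ry":0,"rz":0,"hand":1},
    {"x":0,"y":0,"z":0,"rx":0,"ry":0,"rz":0,"hand":1}
  ]
}}

```text
clock: 14.55
tcp_pos: [0.4429, 0.0624, 0.2048]
orientation: [-0.471, -0.056, 0.88, -0.03]
wrist_force: [-0.4, 0.2, -3.8]
finger_gap: 0.0494
```

```bash
python3 - <<'E'
from sq import *
o=np.array([0,0,-.02])
s=log(); c=centre(s,o); print(s['clock'],s['tcp_pos'],tiltof(s),c,s['wrist_force'],s['finger_gap'],s['joint_pos'])
p=viewer.read_camera('wrist'); save(p,'w11'); np.savez('w11.npz',**p); w=worldmap(p)
print(square(w,c,0,zmin=-.018))
# plane fits on brass
for n in ['wrist','top','scene']:
    q=p if n=='wrist' else viewer.read_camera(n); ww=worldmap(q); save(q,n+'11')
    d=ww-c; u=d@ex;l=d@ey;z=d[...,2]; m=(abs(l)<.0105)&(abs(u)<.0125)&(abs(z-.014)<.006)&(u*u+l*l>.0095**2)
    if m.sum()>10:
        A=np.c_[u[m],l[m],np.ones(m.sum())]; x=np.linalg.lstsq(A,z[m],rcond=None)[0]
        r=z[m]-A@x; k=abs(r)<.0015; x=np.linalg.lstsq(A[k],z[m][k],rcond=None)[0]; print(n,m.sum(),'slopes deg',np.rad2deg(np.arctan(x[:2])),x[2])
    for dd in finder.masks_of(q,'spacer_hole')[:1]: print(n,dd['score'],dd['at'],proj(q,c+ez*.014))
    uv=proj(q,c)[0].astype(int)
    if n!='wrist':
        im=q['image'][uv[1]-50:uv[1]+50,uv[0]-60:uv[0]+60,::-1]; cv2.imwrite(f'pics/{n}11c.png',cv2.resize(im,None,fx=5,fy=5,interpolation=cv2.INTER_CUBIC))
E
```

```text
14.55 [0.44288023 0.06239434 0.20481037] 56.285259026262814 [0.45938308 0.06449677 0.21591153] [-0.44674713  0.21851363 -3.75055156] 0.04936271448858438 [ 0.02017655  0.90765015  0.5217733   2.16465469 -0.08856862 -0.0589487 ]
(np.int64(5936), np.float64(0.17204479699996283), array([0.15728387, 0.61609456]), np.float64(0.839323031871306))
wrist 1845 slopes deg [-0.1581318  -0.24940171] 0.01469275725346312
wrist 0.79 [275.9, 302.2] [[275.53341677 287.58499581]]
top 0.45 [234.0, 231.2] [[225.67942514 242.21004118]]
scene 0.59 [286.8, 136.1] [[294.1373807  124.98158764]]
```

View pics/w11.png

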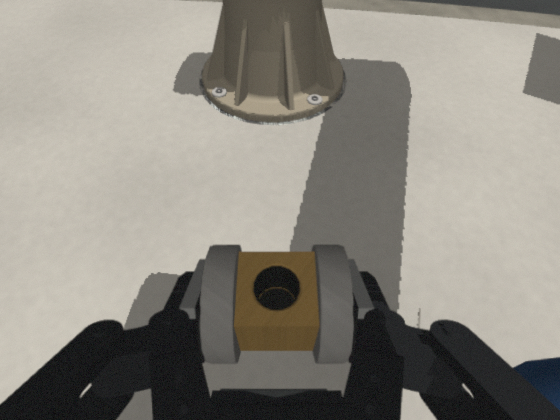

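View pics/scene11c.png

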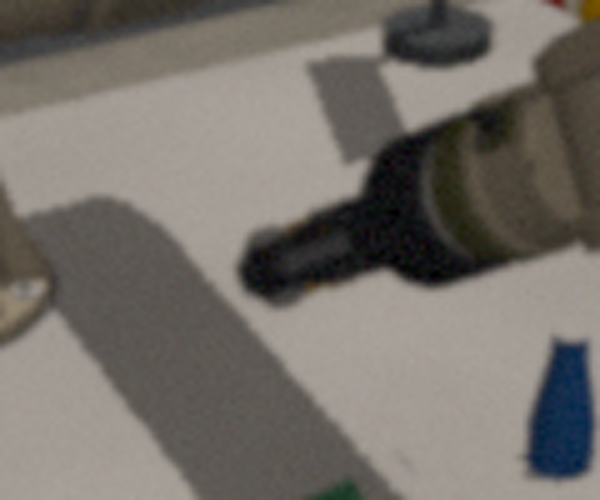

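```bash
python3 -c "
from h import *
s=get_state(); print(s['clock'],abs(s['qvel']).max(),s['wrist_force'],s['finger_gap']); print(hand_in())"
```

```text
14.85 0.011304025936299651 [-0.16088249  0.080156   -4.4152019 ] 0.049284509896815105
the job is handed in; nothing more can be done
None
```

The spacer is held still with its hole facing straight up, about 13 cm above where it lay. I handed the job in at 14.85 s.

I gripped it across its end faces and lifted it. Tilting it showed that the hole was on the lower flat facing the robot base. I turned it about 60° and laid it back in the V. I then swung the open gripper round in place, gripped again and turned it about 84° more in the air.

**Last checks (wrist camera):**
- **Hole direction:** the waist's square fit was 0.2° off level. A plane fit to the flat with the hole gave slopes of about 0.2° both ways.
- **Height:** the spool centre is at 0.216 m, against 0.085 m at the start.
- **Grip and stillness:** the finger opening is 49 mm at a grip of 80 N, and the joints are practically at rest.
- **Forces:** wrist force read at the end of moves never went above about 5 N.

**Checks that disagreed or were not made:**
- The top and scene cameras could not confirm the hole at the end. It was hidden behind the arm and gripper, and the network's low-score detections there (0.45 and 0.59) were 10–14 pixels off.
- In the wrist picture the network's point was about 15 pixels from the computed hole mouth, though the hole is plainly visible there.
- I did not measure the mandrel, ring, torch and gauge again at the end, but no arm move went near them and I saw no contact with them.

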